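# Shut the gas tap behind the hob's splash guard with the pan hook

## Robot

A 7-joint arm with a two-finger parallel gripper is mounted at the origin on a cart in front of the work surface, level with it; the furniture and walls round the work are solid. World frame = base frame: x ahead of the robot, y to its left, z up, the work surface at z = 0. Lengths are in m, angles in rad, forces in N, time in s.
With the tool pointing down it reaches from about 0.4 to 0.85 m from the base axis. Payload 6.9 kg.
Tool frame: the origin (TCP) lies at the very end of the fingers, on their centre line; the grasp point (between the pads) lies 19 mm behind it; z points along the fingers, y is the line along which they close (so a half turn about z gives the same grasp; the last joint's range is limited). The gripper opens to 85 mm and grips with 20 to 120 N. Pads are 22 mm wide; open, the fingers measure 114 mm over their backs; the gripper's body (76 mm by 85 mm) begins 54 mm behind the grasp point. The pads swing forward as they close: fully open they stand 13 mm farther back than shut.
Start: joints at [-1.161, 0.507, -0.238, 1.5, 0.126, 1.149, -0.155], TCP at [0.187, 0.596, 0.231] pointing down, gripper open.
Joint ranges: [-3.08, 3.08], [-0.24, 2.05], [-1.43, 1.35], [0, 2.5], [-1.52, 4.66], [0.17, 1.96], [-2.89, 2.89]. Speed limits (rad/s): [2.39, 2.39, 3.14, 3.14, 3.14, 3.14, 3.14].

## Interface

Orientations are given as a unit quaternion [w, x, y, z].
In Python, from workcell import r gives the robot as it stands. The module is installed in compiled form; this text tells all that it offers.
- The arm moves only by the tool step_arm, never from a script. Its argument "commands" is a list that holds one entry, the list of rows, each a list of 7 numbers: the closure, from 0 (fully open) to 1 (shut), then the shift along the tool's x, y, z in cm, then the turn, a rotation vector about the tool's x, y, z in rad. A call has 1 to 20 rows; each row is the pose to reach, as a shift and turn from the pose commanded when the call began, along the tool's axes at that moment; what a row does not reach only later rows make up. A row lasts 1/10 s, in which the tool goes at most 50 mm and 8.59 degrees, less where a joint would pass 70% of its speed; a pose out of reach is approached as far as the arm can. A call with a gripper value outside its range is refused whole. The fingers move at their own pace and stop on an object; the grip force is fixed at half the most. Time passes only in rows, so rows that repeat a pose let the fingers close. It gives the time, the measured TCP pose, the force, the opening and the grip force at its end, in the units of the state.
- r.state(): the state, without advancing time (a new reading comes with each control period).
- r.snapshot(name): name is "side" or "top" or "wrist"; returns the picture (420x560x3 uint8, red, green, blue); there is no depth.
- r.calibration(name): a dict with "vfov" (degrees; the focal length in pixels is half the picture's height over the tangent of half this angle, whatever the lens; pixels are square), "cx", "cy" (the principal point, pixels), "extrinsics" (4x4, takes a point from camera to world coordinates). Camera axes: x right, y up, looking along -z (the intrinsics and any distortion apply to the point x, -y, -z); pixel columns grow to the right and rows downward; lengths in m; the calibration is good to about 2 mm. A picture is of the moment at which its call begins: read the wrist's pose just before it. calibration takes no time and is no camera call; for the wrist camera it gives the pose at the moment of the call.
- r.finish_job(): hands the job in; it is judged then, once.
The state is a dict: "time": time; "qpos": joint angles; "dq": joint speeds; "joint_torque": joint torques, N m; "tcp_pos": TCP position; "ee_rot": TCP orientation; "contact_force": force on the tool from outside, world axes, zero at the start; "torque": the same for the moment, N m; "gripper_width": finger opening in m; "finger_force": force on a finger pad.
Only numpy, scipy, OpenCV 4.12 (cv2) and the standard library are available. Lean on these libraries where they do the work, as an engineer would, in place of code of your own. Each camera call takes 0.05 s, during which the arm holds its last target. There are 200 camera calls.

## Task

Cooking is over, so shut off the gas: take the pan hook from its wire rest, reach over the hob's splash guard and with the hook's leg swing the lever of the gas tap behind it from pointing back round to its shut stop, which has to be felt, and lean on it there for a good half second with about 9 N (never over 12 N) so that the tap seats. Then lay the hook back in both forks of its rest as it was. Touch the hob and tap with nothing but the hook, and leave the pan and the other things where they stand.

Things in the scene. Friction and masses are not known exactly. Their poses are not given: they have to be found in the camera images.
- hob: Steel single-burner gas hob, fixed, 190 deep (x) x 250 wide x 55; pan support to z 75. Origin: centre of underside; x points from its front to its back, y left, z up. Splash guard: 4 mm sheet at x 100, 260 wide, rolled top edge at z 134, side wings forward to x 40 at y +-130. Behind it at y 0 a gas pipe (to x 236, z below 50) with the tap. Free space behind the guard.
- tap_spindle (a point): Point on the tap's upright spindle axis, at the lever's mid height: hob (142, 0, 70) mm, 40 mm behind the guard's rear face. The lever turns about it: open it points back (hob +x, within 7 degrees; it may start up to 20 degrees further round), shut it points to hob +y, parallel to the guard. The rigid shut stop lies 83 to 97 degrees from hob +x: it differs from tap to tap and cannot be seen.
- lever_end (a point): Outer end of the steel tap lever, on its mid line and at mid height (z 70). Lever: flat bar 10 wide, 8 thick, end rounded, reaching 70 mm from the spindle axis; hub radius 11. Stiff: friction 0.16 N m (about 3 N of push 56 mm out), no spring, stays where left. Against the stop the push rises steeply, a few N per mm of hand travel.
- hook: Pan hook: flat-sided wooden handle (x -70 to 55, 16 thick in y, 24 high in z), round steel rod of 3.5 mm radius on from it along +x to x 150, there bent down (-z) into an upright leg. 0.14 kg. Origin on the handle's middle line, the place to grip (from above, closing along y); z up.
- hook_tip (a point): Lower end of the hook's leg, hook frame (150, 0, -105) mm. The leg's axis is hook x 150.
- rest: Wire rest for the hook, fixed: wooden base 185x80x12 with two steel wire forks across its x axis, at x -42 (takes the handle, 20 mm clear) and x 105 (takes the rod, 11 mm clear), their mouths flared and 30 mm deep. Origin: underside, below the hung hook's origin; x as the hook's.
- rest_seat (a point): Where the hook's origin lies when the hook hangs in its rest, 130 mm above the worktop; the leg then hangs down in front of the rest, its end at z 25.
- pan: Small frying pan standing on the pan support: dish 216 across, 42 high, rim at z 118; handle end up to z 136, out over the hob's right side. Origin: underside, under the handle's root, 90 mm from the dish's centre. Not to be moved.
- mug: Beige mug, 81x117x132, upright, between the hob and the rest. Not to be moved.
- pepper_jar: Spice jar, 41 across, 105 high, left of the hob. Not to be moved.
- tin: Small tin, 58 across, 72 high, behind the hob. Not to be moved.
- pitcher: White plastic pitcher upside down, 152x192x136, in the corner. Not to be moved.

How it is judged:
On the way, in this order (a step that is already met when the one before it is completed fails the run):
1. the hook is taken out of its rest (distance between hook and rest_seat above 0.08 m), for 0.1 s.
2. the tap lever is round at its shut stop and the hook leans on it with over 6 N for 0.3 s (x of lever_end in the frame of hob below 0.153 m and contact force between hook and hob above 6 N), for 0.3 s.
At the end, for the whole second after the job is handed in: the tap lever is still round at shut (its end no more than 153 mm behind the hob's middle), and the hook lies still in both forks of its rest, leg hanging down, within 20 mm of where it hung (x of lever_end in the frame of hob below 0.153 m and horizontal distance between hook and rest_seat below 0.02 m and z of hook in the frame of rest between 0.122 and 0.138 m and x of hook_tip in the frame of rest above 0.12 m and angle between hook's own z axis and vertical below 0.15 rad and angle between the x axis of hook and the x axis of rest, either way round below 0.12 rad and contact force between hook and rest above 0.3 N and linear speed of hook below 0.02 m/s); the robot touches nothing.
It fails at once if the hook presses on the tap or the hob with more than 12 N (contact force between hook and hob above 12 N).
It fails at once if the gripper or arm touches the hob or its tap (contact force between any of the fingers, the arm and hob above 1 N).
It fails at once if the pan or one of the things around is pushed more than 25 mm from its place (distance of any of pan, mug, pepper_jar, tin, pitcher from where it was at the start of the episode above 0.025 m).
It also fails if it takes over 72 s, if anything falls off the work surface, if the arm or the gripper's body presses on something with over 40 N, if the wrist force passes 120 N, or if a joint passes its speed limit or range.

## Working session

There is one attempt and no reset: what is moved stays moved. The work goes in short steps, Python scripts to look and compute and a tool call to move; the robot and the scene stay as the last step left them, time stands still between calls to the robot, and variables do not carry over. Pictures are saved under pics/ and viewed, at most 12 in all, crops included, and the job is handed in when it is done.

Besides the shell and the picture viewer there is one more tool, called after "Emit:" as name(argument=value, ...) on one line, values as JSON. step_arm: Moves the arm, as the interface text tells. Its arguments: {"type":"object","properties":{"commands":{"type":"array"}},"required":["commands"]}

```bash
mkdir -p pics; python3 - <<'E'
from workcell import r
import cv2,json
for n in("side","top"):
    cv2.imwrite(f"pics/{n}0.png",r.snapshot(n)[:,:,::-1]); c=r.calibration(n); print(n,c)
print(r.state())
E
```

```text
side {'vfov': 51.977573686859984, 'cx': 279.8668965658099, 'cy': 199.53420188177876, 'extrinsics': array([[-0.99832239, -0.03135933,  0.0486723 ,  0.55858137],
       [ 0.05750018, -0.63557952,  0.76989116,  0.62876351],
       [ 0.00679184,  0.77139825,  0.63631644,  0.75545782],
       [ 0.        ,  0.        ,  0.        ,  1.        ]])}
top {'vfov': 49.706070454264115, 'cx': 284.0100221509033, 'cy': 207.32535088375903, 'extrinsics': array([[-0.00853445,  0.98312797, -0.18271987,  0.33042835],
       [-0.99985645, -0.0110645 , -0.01283166, -0.12224537],
       [-0.01463686,  0.18258413,  0.98308128,  1.25887391],
       [ 0.        ,  0.        ,  0.        ,  1.        ]])}
{'time': 0.1, 'qpos': array([-1.16150488,  0.50820755, -0.23749469,  1.5010066 ,  0.125692  ,
        1.1489052 , -0.15482163]), 'dq': array([ 1.95636792e-03, -1.53254599e-03, -3.00127816e-04, -3.69999141e-03,
        7.47051653e-05, -1.10923493e-03,  1.56764090e-04]), 'joint_torque': array([-4.60394542e-03, -6.21829820e+01, -2.19454229e+00, -2.50202036e+01,
        1.24863273e-02,  7.86947203e-03, -7.32585619e-06]), 'tcp_pos': array([0.18691831, 0.59593516, 0.2305531 ]), 'ee_rot': array([-9.55311066e-05,  1.51336162e-01,  9.88482054e-01, -7.65209834e-04]), 'contact_force': array([-1.0187316 , -0.26490602, -0.50658297]), 'torque': array([-0.02127141,  0.02855332, -0.06866859]), 'finger_force': 0.0, 'gripper_width': 0.0854898479174842}
```

View pics/side0.png

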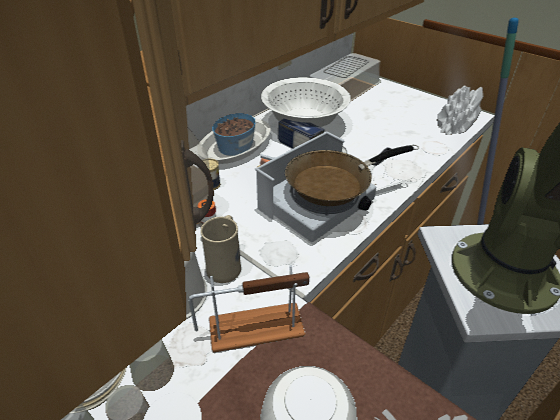

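View pics/top0.png

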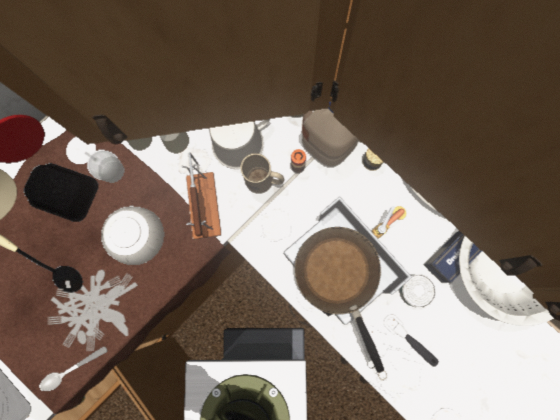

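The side view shows the rest and hook at about (255,300), with the mug at (220,250) and the hob at (320,190). In the top view the rest is at (203,205), the mug at (257,170), the guard runs (335,205) to (408,283), and the tap area is near (388,225). I'll zoom in on these next.

```bash
python3 - <<'E'
import cv2,numpy as np
a=cv2.imread("pics/top0.png");s=cv2.imread("pics/side0.png")
A=cv2.resize(a[180:330,280:430],(600,600),interpolation=cv2.INTER_CUBIC)
cv2.imwrite("pics/c1.png",A)
B=cv2.resize(a[140:250,170:230],(327,600),interpolation=cv2.INTER_CUBIC)
C=cv2.resize(s[255:360,180:310],(473,382),interpolation=cv2.INTER_CUBIC)
D=np.zeros((600,800,3),np.uint8);D[:,:327]=B;D[:382,327:]=C
cv2.imwrite("pics/c2.png",D)
E
```

```text
(no output)
```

View pics/c1.png

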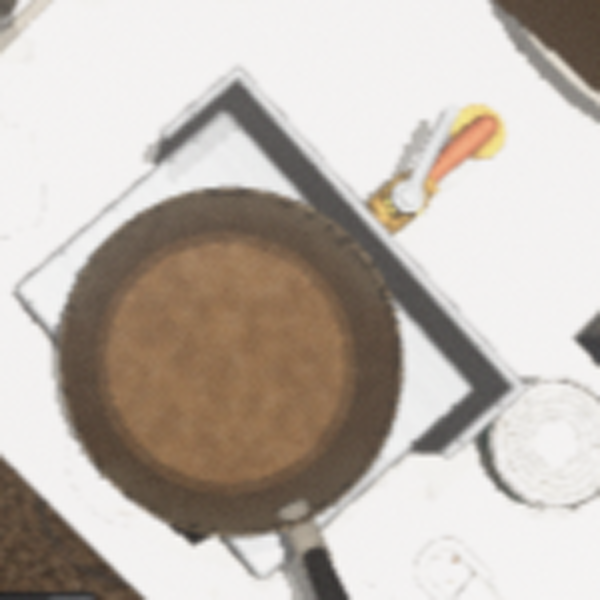

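View pics/c2.png

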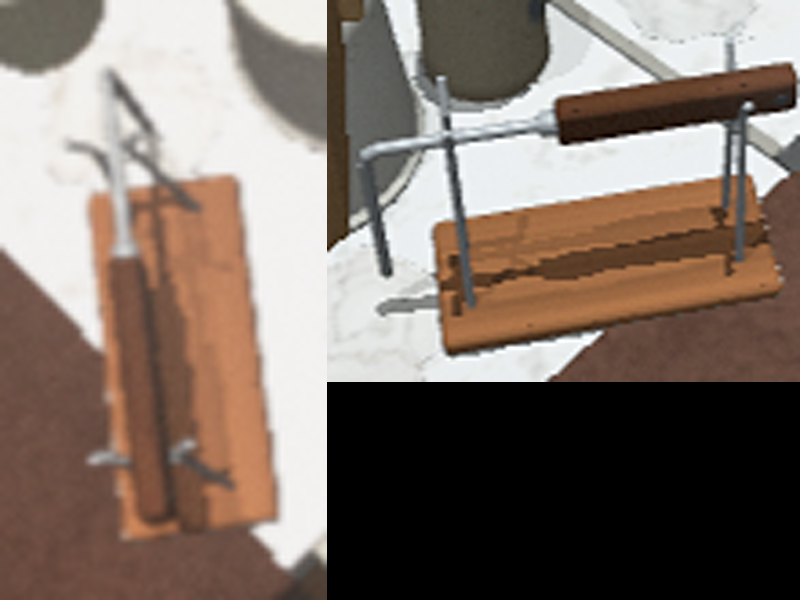

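The zoom shows these positions:
- **Guard:** corners at crop (238,72) and (517,384).
- **Tap:** spindle at (408,197), with the lever end near (447,113). That's already about 20° round towards hob +y.
- **Hook:** in c2's top view, the rod bend is at (108,75), the handle front at (122,255) and the handle rear at (152,515).

```bash
cat > h.py <<'E'
import numpy as np
from workcell import r
def ray(n,u,v,c=None):
    c=c or r.calibration(n); f=210/np.tan(np.radians(c["vfov"]/2)); E=np.array(c["extrinsics"])
    d=E[:3,:3]@np.array([(u-c["cx"])/f,-(v-c["cy"])/f,-1]); return E[:3,3],d
def onz(n,u,v,z,c=None):
    o,d=ray(n,u,v,c); return o+d*(z-o[2])/d[2]
def two(a,b):
    (o,d),(p,e)=a,b
    t=np.linalg.lstsq(np.c_[d,-e],p-o,rcond=None)[0]; A=o+d*t[0];B=p+e*t[1]
    return (A+B)/2,np.linalg.norm(A-B)
E
python3 - <<'E'
from h import *
np.set_printoptions(precision=4,suppress=True)
c1=lambda u,v,z:onz("top",280+u/4,180+v/4,z)
cL=lambda u,v,z:onz("top",170+u/5.45,140+v/5.45,z)
L=c1(238,72,.134);R=c1(517,384,.134);print("guard",L,R,np.linalg.norm(L-R))
y=(L-R)/np.linalg.norm(L-R);x=np.array([y[1],-y[0],0]);m=(L+R)/2;o=m-.1*x;o[2]=0
print("hob o",o,"yaw",np.degrees(np.arctan2(x[1],x[0])))
for n,p in(("spindle",c1(408,197,.075)),("lever",c1(447,113,.074)),("pipeend",c1(495,118,.04))):
    print(n,p,"hob",(p-o)@x*1e3,(p-o)@y*1e3)
a=cL(108,75,.133);b=cL(122,255,.135);c=cL(152,515,.142);print("hook",a,b,c,np.linalg.norm(a-c),np.linalg.norm(a-b))
T=lambda u,v:ray("top",170+u/5.45,140+v/5.45); S=lambda u,v:ray("side",180+(u-327)/3.638,255+v/3.638)
print(two(T(108,75),S(366,152)),two(T(122,252),S(556,122)))
d=(a-c)[:2];print("hookyaw",np.degrees(np.arctan2(d[1],d[0])))
print("tip side z.02",two(T(150,133),S(387,275)))
E
```

```text
guard [ 0.5619 -0.2481  0.134 ] [ 0.3653 -0.4123  0.134 ] 0.25618483848083645
hob o [ 0.3995 -0.2535  0.    ] yaw -50.13029818974934
spindle [ 0.4891 -0.3634  0.075 ] hob 141.82948564159082 -1.76133879663879
lever [ 0.545  -0.3921  0.074 ] hob 199.62997352035717 22.787460592680095
pipeend [ 0.5473 -0.4322  0.04  ] hob 231.90951109665383 -1.133050205892752
hook [0.6836 0.1353 0.133 ] [0.5952 0.1257 0.135 ] [0.4717 0.107  0.142 ] 0.213910415626131 0.08890358252705768
(array([0.6854, 0.1362, 0.1288]), np.float64(0.0010185048293213702)) (array([0.5946, 0.1261, 0.1344]), np.float64(0.004422174951239202))
hookyaw 7.621991134199011
tip side z.02 (array([0.6867, 0.1371, 0.0253]), np.float64(0.001728473331248719))
```

```bash
cat >> h.py <<'E'
from scipy.spatial.transform import Rotation as Ro
np.set_printoptions(precision=4,suppress=True)
def plan(p,phi):
    "shift (cm) and turn (rad) in tool axes to TCP p, tool down, tool x at yaw phi (deg)"
    s=r.state();q=s["ee_rot"];R=Ro.from_quat([q[1],q[2],q[3],q[0]])
    T=Ro.from_euler("z",phi,degrees=True)*Ro.from_euler("x",180,degrees=True)
    print("t",s["time"],"tcp",s["tcp_pos"],"yaw",R.as_euler("zyx",degrees=True),"F",s["contact_force"],"w",s["gripper_width"])
    print("cm",R.inv().apply(np.array(p)-s["tcp_pos"])*100,"rv",(R.inv()*T).as_rotvec())
E
python3 -c "
from h import *
plan([.538,.117,.27],187.4)"
```

```text
t 0.1 tcp [0.1869 0.5959 0.2306] yaw [-162.5913   -0.0241  179.915 ] F [-1.0187 -0.2649 -0.5066] w 0.0854898479174842
cm [-47.8293 -35.2019  -3.8884] rv [-0.0015 -0.0003 -0.433 ]
```

Emit:
step_arm(commands=[[[0,-47.8,-35.2,-3.9,0,0,-0.433],[0,-47.8,-35.2,-3.9,0,0,-0.433],[0,-47.8,-35.2,-3.9,0,0,-0.433],[0,-47.8,-35.2,-3.9,0,0,-0.433],[0,-47.8,-35.2,-3.9,0,0,-0.433],[0,-47.8,-35.2,-3.9,0,0,-0.433],[0,-47.8,-35.2,-3.9,0,0,-0.433],[0,-47.8,-35.2,-3.9,0,0,-0.433],[0,-47.8,-35.2,-3.9,0,0,-0.433],[0,-47.8,-35.2,-3.9,0,0,-0.433],[0,-47.8,-35.2,-3.9,0,0,-0.433],[0,-47.8,-35.2,-3.9,0,0,-0.433],[0,-47.8,-35.2,-3.9,0,0,-0.433],[0,-47.8,-35.2,-3.9,0,0,-0.433],[0,-47.8,-35.2,-3.9,0,0,-0.433],[0,-47.8,-35.2,-3.9,0,0,-0.433],[0,-47.8,-35.2,-3.9,0,0,-0.433],[0,-47.8,-35.2,-3.9,0,0,-0.433],[0,-47.8,-35.2,-3.9,0,0,-0.433],[0,-47.8,-35.2,-3.9,0,0,-0.433]]])

```text
time: 2.1
tcp_pos: [0.5377, 0.1177, 0.2703]
ee_rot: [-0.0, -0.065, 0.998, -0.0]
contact_force: [-0.4, 0.4, 0.2]
gripper_width: 0.0858
finger_force: 0.0
```

```bash
sed -i 's/"zyx"/"ZYX"/' h.py; python3 - <<'E'
from h import *
import cv2,pickle
c=r.calibration("wrist");pickle.dump(c,open("w1.pkl","wb"))
cv2.imwrite("pics/w1.png",r.snapshot("wrist")[:,:,::-1]); plan([.538,.117,.27],187.4); print(c)
E
```

```text
t 2.15 tcp [0.5377 0.1176 0.2703] yaw [-172.5876   -0.0011 -179.9962] F [ 0.1848  0.0324 -0.0737] w 0.08537314898597398
cm [-0.0203 -0.0612  0.0297] rv [-0.0001 -0.      0.0002]
{'vfov': 63.705935189038534, 'cx': 278.59734002834597, 'cy': 203.02147751442493, 'extrinsics': array([[-0.1309, -0.9542, -0.2692,  0.4689],
       [ 0.9914, -0.1259, -0.0358,  0.1079],
       [ 0.0003, -0.2716,  0.9624,  0.4125],
       [ 0.    ,  0.    ,  0.    ,  1.    ]])}
```

View pics/w1.png

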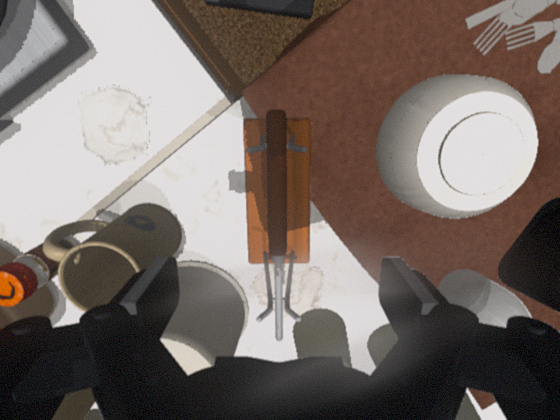

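The wrist view shows the handle axis running (276,112) to (278,255) and the bend at (279,337). The mug's right edge is at about x=182, well clear of the fingers if I half close them.

```bash
python3 - <<'E'
from h import *
import pickle
c=pickle.load(open("w1.pkl","rb"))
W=lambda u,v,z:onz("w",u,v,z,c)
a=W(276,110,.142);b=W(278,255,.140);e=W(279,339,.1335);print(a,b,e,np.linalg.norm(b-a),np.linalg.norm(e-a))
d=(e-a)[:2];y=np.arctan2(d[1],d[0]);u=np.array([np.cos(y),np.sin(y)])
print(np.degrees(y),"origin from a",a[:2]+.07*u,"b",b[:2]-.055*u,"e",e[:2]-.1535*u)
E
```

```text
[0.4709 0.1062 0.142 ] [0.5921 0.1237 0.14  ] [0.6824 0.1366 0.1335] 0.12246697621717981 0.21386202398701096
8.164659626497581 origin from a [0.5402 0.1162] b [0.5377 0.1159] e [0.5305 0.1148]
```

```bash
python3 -c "
from h import *
plan([.5385,.116,.111],188.1)"
```

```text
t 2.15 tcp [0.5377 0.1176 0.2703] yaw [-172.5876   -0.0011 -179.9962] F [ 0.1848  0.0324 -0.0737] w 0.08537314898597398
cm [-0.0573 -0.1658 15.9297] rv [-0.0001 -0.     -0.012 ]
```

Emit:
step_arm(commands=[[[0.3,-0.05,-0.15,0,0,0,-0.012],[0.4,-0.05,-0.15,4,0,0,-0.012],[0.4,-0.05,-0.15,8,0,0,-0.012],[0.4,-0.05,-0.15,11,0,0,-0.012],[0.4,-0.05,-0.15,13,0,0,-0.012],[0.4,-0.05,-0.15,15,0,0,-0.012],[0.4,-0.05,-0.15,15.9,0,0,-0.012],[0.4,-0.05,-0.15,15.9,0,0,-0.012],[0.6,-0.05,-0.15,15.9,0,0,-0.012],[0.8,-0.05,-0.15,15.9,0,0,-0.012],[1,-0.05,-0.15,15.9,0,0,-0.012],[1,-0.05,-0.15,15.9,0,0,-0.012],[1,-0.05,-0.15,15.9,0,0,-0.012],[1,-0.05,-0.15,15.9,0,0,-0.012],[1,-0.05,-0.15,15.9,0,0,-0.012]]])

```text
time: 3.65
tcp_pos: [0.5392, 0.1162, 0.1124]
ee_rot: [0.001, -0.071, 0.998, 0.0]
contact_force: [-0.7, -0.6, 6.9]
gripper_width: 0.0151
finger_force: 60.0
```

Emit:
step_arm(commands=[[[1,0,0,-2,0,0,0],[1,0,0,-4,0,0,0],[1,0,0,-7,0,0,0],[1,0,0,-11,0,0,0],[1,0,0,-15.5,0,0,0],[1,0,0,-16,0,0,0],[1,0,0,-16,0,0,0]]])

```text
time: 4.35
tcp_pos: [0.5389, 0.1162, 0.2726]
ee_rot: [0.001, -0.07, 0.998, 0.0]
contact_force: [0.9, 0.0, -1.2]
gripper_width: 0.0149
finger_force: 59.2
```

```bash
python3 -c "
from h import *
plan([.420,-.299,.272],130)"
```

```text
t 4.35 tcp [0.5389 0.1162 0.2726] yaw [-171.9147    0.1703  179.9941] F [ 0.8575  0.0299 -1.2212] w 0.014856507691232335
cm [ 17.6137 -39.433    0.0074] rv [0.0016 0.0027 1.0138]
```

Emit:
step_arm(commands=[[[1,2,-4.4,0,0,0,0.13],[1,4,-8.8,0,0,0,0.26],[1,6,-13,0,0,0,0.4],[1,8,-17.5,0,0,0,0.53],[1,10,-22,0,0,0,0.66],[1,12,-26.5,0,0,0,0.79],[1,14,-31,0,0,0,0.92],[1,16,-35.5,0,0,0,1.014],[1,17.6,-39.4,0,0,0,1.014],[1,17.6,-39.4,0,0,0,1.014],[1,17.6,-39.4,0,0,0,1.014],[1,17.6,-39.4,0,0,0,1.014]]])

```text
time: 5.55
tcp_pos: [0.4197, -0.2973, 0.2701]
ee_rot: [-0.001, 0.422, 0.907, 0.0]
contact_force: [-0.1, 0.4, 0.2]
gripper_width: 0.0152
finger_force: 59.1
```

```bash
python3 - <<'E'
from h import *
import cv2,pickle
c=r.calibration("wrist");pickle.dump(c,open("w2.pkl","wb"))
w=r.snapshot("wrist")[:,:,::-1];t=r.snapshot("top")[:,:,::-1];s=r.snapshot("side")[:,:,::-1]
for n,i in(("w2",w),("t2",t),("s2",s)):cv2.imwrite(f"pics/{n}.png",i)
D=np.zeros((600,800,3),np.uint8);D[:300,:400]=cv2.resize(w,(400,300));D[:300,400:]=cv2.resize(t[150:300,280:480],(400,300));D[300:,:400]=cv2.resize(s[100:250,200:400],(400,300));
D[300:,400:]=cv2.resize(w[250:400,180:380],(400,300))
cv2.imwrite("pics/m2.png",D);plan([.420,-.299,.272],130)
E
```

```text
t 5.7 tcp [ 0.4201 -0.2974  0.2709] yaw [130.1297  -0.052  179.991 ] F [ 0.786   0.0422 -1.3369] w 0.014904559473352837
cm [-0.1173 -0.1165 -0.1084] rv [ 0.0002 -0.0009  0.0023]
```

View pics/m2.png

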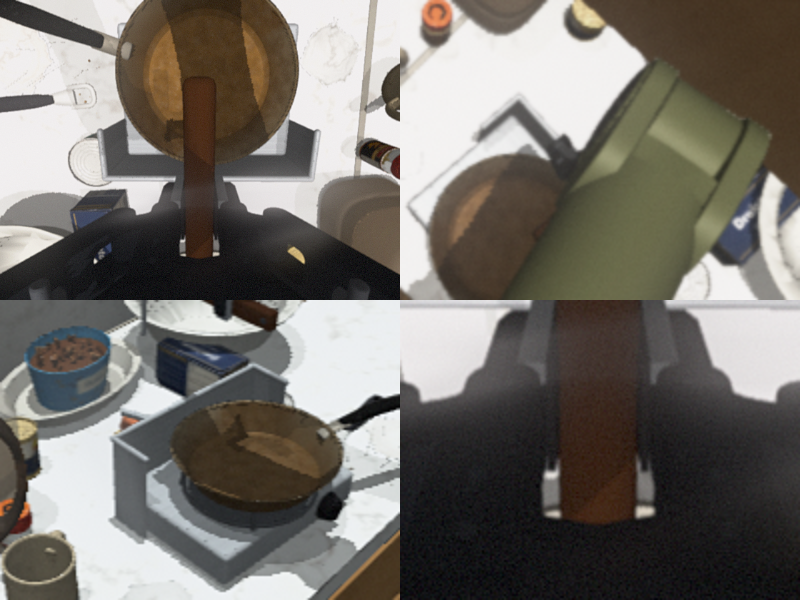

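The wrist view shows the guard's back corners at about (144,252) and (440,252) raw. The leg is hidden behind the hand, and the arm covers the tap in the top view. I'll use this view to cross-check the hob pose.

```bash
python3 - <<'E'
from h import *
import pickle,cv2
c=pickle.load(open("w2.pkl","rb"))
im=cv2.imread("pics/w2.png");D=np.zeros((600,800,3),np.uint8)
D[:300]=cv2.resize(im[190:265,120:320],(800,300),interpolation=cv2.INTER_CUBIC);D[300:]=cv2.resize(im[190:265,300:500],(800,300),interpolation=cv2.INTER_CUBIC)
cv2.imwrite("pics/g2.png",D)
L=onz("w",440,252,.134,c);R=onz("w",144,252,.134,c)
print(L,R,np.linalg.norm(L-R));y=(L-R)/np.linalg.norm(L-R);x=np.array([y[1],-y[0],0]);print((L+R)/2-.1*x,np.degrees(np.arctan2(x[1],x[0])))
E
```

```text
[ 0.5643 -0.247   0.134 ] [ 0.3628 -0.4172  0.134 ] 0.2638224975341995
[ 0.399  -0.2557  0.134 ] -49.81451454155714
```

View pics/g2.png

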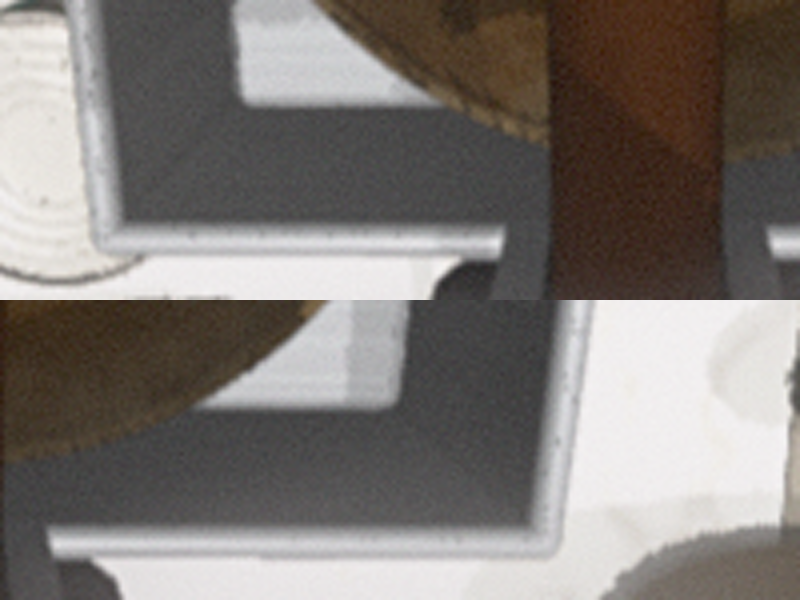

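Emit:
step_arm(commands=[[[1,0,0,3,0,0,0],[1,0,0,6,0,0,0],[1,0,0,8,0,0,0],[1,0,0,9.5,0,0,0],[1,0,0,10,0,0,0],[1,0,0,10.5,0,0,0],[1,0,0,11,0,0,0],[1,0,0,11.2,0,0,0]]])

```text
time: 6.5
tcp_pos: [0.4199, -0.2987, 0.1594]
ee_rot: [0.0, 0.423, 0.906, -0.0]
contact_force: [-1.2, 0.7, -1.3]
gripper_width: 0.0151
finger_force: 59.2
```

```bash
cat >> h.py <<'E'
O=np.array([.3986,-.2545]);a=np.radians(-50);X=np.array([np.cos(a),np.sin(a)]);Y=np.array([-X[1],X[0]])
def leg():
    s=r.state();q=s["ee_rot"];R=Ro.from_quat([q[1],q[2],q[3],q[0]]).as_matrix()
    p=s["tcp_pos"]-.150*R[:,0]; d=p[:2]-O;F=s["contact_force"]
    print("t",s["time"],"leg hob",d@X*1e3,d@Y*1e3,"tipz",s["tcp_pos"][2]+.0176-.105,"F hob",F[:2]@X,F[:2]@Y,F[2],"T",s["torque"],"tool axes",R.T@np.r_[X,0],R.T@np.r_[Y,0])
E
python3 - <<'E'
from h import *
import cv2
leg(); t=r.snapshot("top")[:,:,::-1]; cv2.imwrite("pics/t3.png",t)
s=r.snapshot("side")[:,:,::-1]; cv2.imwrite("pics/s3.png",s)
D=np.zeros((600,800,3),np.uint8);D[:300,:400]=cv2.resize(t[150:300,280:480],(400,300));D[:,400:]=cv2.resize(s[70:220,200:300],(400,600),interpolation=cv2.INTER_CUBIC)
cv2.imwrite("pics/m3.png",D)
E
```

```text
t 6.5 leg hob 197.58764610774597 -12.111771293034664 tipz 0.07200143712753969 F hob -1.317972676588413 -0.4669172822935627 -1.260194598165307 T [ 0.0269  0.0101 -0.0145] tool axes [-1.     -0.0001  0.0005] [-0.0001  1.      0.0002]
```

View pics/m3.png

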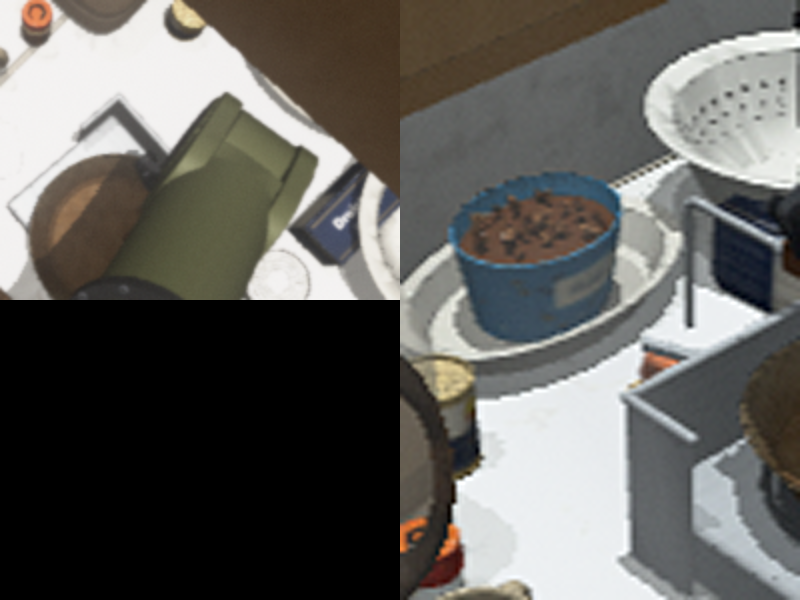

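The side view shows the leg, with the bend at raw (272.5,121.2) and the tip at (272,151.2). I can check the leg's position from that.

```bash
python3 - <<'E'
from h import *
for u,v,z in((272,151.2,.072),(272.5,121,.1805)):
    p=onz("side",u,v,z);d=p[:2]-O;print(p,d@X*1e3,d@Y*1e3)
# expected pixels of leg bottom at commanded pose, lever end at 23 deg
c=r.calibration("side");E=c["extrinsics"];f=210/np.tan(np.radians(c["vfov"]/2))
def pix(hx,hy,z):
    w=np.r_[O+hx*X+hy*Y,z];q=E[:3,:3].T@(w-E[:3,3]);return c["cx"]-f*q[0]/q[2],c["cy"]+f*q[1]/q[2]
for k in((.1976,-.012,.072),(.206,.027,.07),(.142,0,.07)):print(k,pix(*k))
E
```

```text
[ 0.5164 -0.4181  0.072 ] 201.0111187495715 -14.926557735825515
[ 0.5153 -0.3996  0.1805] 186.13704765282603 -3.8374770785620944
(0.1976, -0.012, 0.072) (np.float64(272.0507508178595), np.float64(152.0582893320552))
(0.206, 0.027, 0.07) (np.float64(259.9410533215614), np.float64(156.58267723269807))
(0.142, 0, 0.07) (np.float64(282.33431834101145), np.float64(162.33219301091796))
```

Emit:
step_arm(commands=[[[1,0,0,0.7,0,0,0],[1,0,0,1.4,0,0,0],[1,-0.07,0.6,1.4,0,0,0],[1,-0.14,1.2,1.4,0,0,0],[1,-0.12,1.7,1.4,0,0,0],[1,-0.05,2.2,1.4,0,0,0],[1,0.06,2.68,1.4,0,0,0],[1,0.2,3.15,1.4,0,0,0],[1,0.4,3.62,1.4,0,0,0],[1,0.62,4.06,1.4,0,0,0]]])

```text
time: 7.6
tcp_pos: [0.4467, -0.268, 0.1453]
ee_rot: [-0.0, 0.423, 0.906, -0.0]
contact_force: [-1.6, -2.7, -0.7]
gripper_width: 0.0151
finger_force: 59.3
```

```bash
python3 -c "
from h import *
leg()"
```

```text
t 7.6 leg hob 191.21906195105294 27.99032549826091 tipz 0.05793051407231102 F hob 1.050315103868264 -2.9771346531106606 -0.6780245497153395 T [-0.7193  0.6014 -0.4553] tool axes [-1.      0.001   0.0001] [ 0.001   1.     -0.0004]
```

Emit:
step_arm(commands=[[[1,0.27,0.42,0,0,0,0],[1,0.57,0.81,0,0,0,0],[1,0.91,1.18,0,0,0,0],[1,1.28,1.52,0,0,0,0],[1,1.67,1.82,0,0,0,0],[1,2.09,2.09,0,0,0,0],[1,2.34,2.22,0,0,0,0],[1,2.62,2.36,0,0,0,0],[1,2.62,2.36,0,0,0,0]]])

```text
time: 8.5
tcp_pos: [0.4482, -0.2322, 0.1454]
ee_rot: [0.0, 0.422, 0.906, 0.0]
contact_force: [0.7, -1.3, -0.9]
gripper_width: 0.0153
finger_force: 59.2
```

```bash
python3 -c "
from h import *
leg()"
```

```text
t 8.5 leg hob 164.80034306382342 52.39990473080982 tipz 0.05799477055496931 F hob 1.4362728949058923 -0.31498272768041213 -0.8562149118291018 T [-0.5509  0.0317 -0.1928] tool axes [-1.     -0.0006  0.0001] [-0.0006  1.      0.0004]
```

Emit:
step_arm(commands=[[[1,0.1,0.04,0,0,0,0],[1,0.2,0.08,0,0,0,0],[1,0.3,0.12,0,0,0,0],[1,0.4,0.16,0,0,0,0],[1,0.5,0.19,0,0,0,0],[1,0.6,0.22,0,0,0,0],[1,0.65,0.23,0,0,0,0]]])

```text
time: 9.2
tcp_pos: [0.4457, -0.2261, 0.1453]
ee_rot: [0.0, 0.423, 0.906, 0.0]
contact_force: [1.0, -2.0, -0.7]
gripper_width: 0.0148
finger_force: 59.1
```

Emit:
step_arm(commands=[[[1,0.05,0.01,0,0,0,0],[1,0.1,0.02,0,0,0,0],[1,0.15,0.04,0,0,0,0]]])

```text
time: 9.5
tcp_pos: [0.445, -0.2248, 0.1453]
ee_rot: [0.0, 0.423, 0.906, -0.0]
contact_force: [0.6, -2.0, -1.2]
gripper_width: 0.0149
finger_force: 59.1
```

Emit:
step_arm(commands=[[[1,0.05,0.01,0,0,0,0],[1,0.1,0.02,0,0,0,0]]])

```text
time: 9.7
tcp_pos: [0.4445, -0.2239, 0.1453]
ee_rot: [0.0, 0.423, 0.906, -0.0]
contact_force: [1.6, -3.5, -1.6]
gripper_width: 0.0153
finger_force: 59.1
```

```bash
python3 -c "
from h import *
leg()"
```

```text
t 9.7 leg hob 156.0473430186217 54.75158063853862 tipz 0.057889423249245606 F hob 3.691541516506005 -1.0336781017621008 -1.6494230918027146 T [-0.8488 -0.2404 -0.1231] tool axes [-1.      0.0002  0.    ] [ 0.0002  1.     -0.    ]
```

Emit:
step_arm(commands=[[[1,0.05,0.01,0,0,0,0],[1,0.1,0.02,0,0,0,0]]])

```text
time: 9.9
tcp_pos: [0.444, -0.223, 0.1453]
ee_rot: [0.0, 0.423, 0.906, -0.0]
contact_force: [0.5, -2.7, -1.5]
gripper_width: 0.0153
finger_force: 59.1
```

Emit:
step_arm(commands=[[[1,0.05,0.01,0,0,0,0],[1,0.1,0.02,0,0,0,0]]])

```text
time: 10.1
tcp_pos: [0.4435, -0.2221, 0.1453]
ee_rot: [0.0, 0.423, 0.906, -0.0]
contact_force: [1.3, -3.2, -0.9]
gripper_width: 0.0156
finger_force: 59.1
```

Emit:
step_arm(commands=[[[1,0.05,0.01,0,0,0,0],[1,0.1,0.02,0,0,0,0]]])

```text
time: 10.3
tcp_pos: [0.443, -0.2212, 0.1453]
ee_rot: [-0.0, 0.423, 0.906, -0.0]
contact_force: [1.1, -3.1, -1.8]
gripper_width: 0.0149
finger_force: 59.1
```

Emit:
step_arm(commands=[[[1,0.05,0.01,0,0,0,0],[1,0.1,0.01,0,0,0,0]]])

```text
time: 10.5
tcp_pos: [0.4424, -0.2204, 0.1453]
ee_rot: [-0.0, 0.423, 0.906, -0.0]
contact_force: [1.4, -3.3, -1.9]
gripper_width: 0.0153
finger_force: 59.1
```

Emit:
step_arm(commands=[[[1,0.05,0.01,0,0,0,0],[1,0.1,0.01,0,0,0,0]]])

```text
time: 10.7
tcp_pos: [0.4419, -0.2196, 0.1453]
ee_rot: [0.0, 0.423, 0.906, -0.0]
contact_force: [1.1, -3.6, -1.7]
gripper_width: 0.0153
finger_force: 59.1
```

Emit:
step_arm(commands=[[[1,0.05,0,0,0,0,0],[1,0.1,0,0,0,0,0]]])

```text
time: 10.9
tcp_pos: [0.4412, -0.2188, 0.1453]
ee_rot: [0.0, 0.423, 0.906, 0.0]
contact_force: [1.3, -2.6, -1.8]
gripper_width: 0.0147
finger_force: 59.1
```

```bash
python3 -c "
from h import *
leg()"
```

```text
t 10.9 leg hob 150.04388061543895 55.610079851601704 tipz 0.05789221499601725 F hob 2.7904947655806036 -0.6771357270764261 -1.8253293576213456 T [-0.7474 -0.3539 -0.1434] tool axes [-1.      0.0001  0.    ] [0.0001 1.     0.    ]
```

Emit:
step_arm(commands=[[[1,0.05,0,0,0,0,0],[1,0.1,0,0,0,0,0]]])

```text
time: 11.1
tcp_pos: [0.4407, -0.218, 0.1453]
ee_rot: [0.0, 0.423, 0.906, 0.0]
contact_force: [1.0, -2.3, -0.5]
gripper_width: 0.0146
finger_force: 59.1
```

Emit:
step_arm(commands=[[[1,0.05,0,0,0,0,0],[1,0.1,0,0,0,0,0]]])

```text
time: 11.3
tcp_pos: [0.44, -0.2173, 0.1453]
ee_rot: [0.0, 0.423, 0.906, 0.0]
contact_force: [1.7, -2.1, -1.6]
gripper_width: 0.0155
finger_force: 59.1
```

Emit:
step_arm(commands=[[[1,0.05,0,0,0,0,0],[1,0.1,0,0,0,0,0]]])

```text
time: 11.5
tcp_pos: [0.4397, -0.2169, 0.1454]
ee_rot: [0.001, 0.423, 0.906, -0.0]
contact_force: [2.2, -4.1, -3.2]
gripper_width: 0.0149
finger_force: 58.9
```

Emit:
step_arm(commands=[[[1,0.05,0,0,0,0,0],[1,0.1,0,0,0,0,0]]])

```text
time: 11.7
tcp_pos: [0.4396, -0.2167, 0.1455]
ee_rot: [0.001, 0.423, 0.906, -0.0]
contact_force: [5.0, -6.1, -5.8]
gripper_width: 0.015
finger_force: 58.7
```

```bash
python3 -c "
from h import *
leg()"
```

```text
t 11.7 leg hob 147.41118652877591 55.56889839386706 tipz 0.058097424804083045 F hob 7.829937285657366 -0.09912534748934788 -5.753113103307638 T [-1.4517 -1.0004 -0.0729] tool axes [-1.      0.0005  0.0026] [0.0005 1.     0.0004]
```

Emit:
step_arm(commands=[[[1,0,0,0,0,0,0]]])

```text
time: 11.8
tcp_pos: [0.4395, -0.2167, 0.1455]
ee_rot: [0.001, 0.423, 0.906, -0.0]
contact_force: [3.8, -5.9, -4.4]
gripper_width: 0.015
finger_force: 58.7
```

Emit:
step_arm(commands=[[[1,0.02,0,0,0,0,0],[1,0.03,0,0,0,0,0]]])

```text
time: 12.0
tcp_pos: [0.4395, -0.2167, 0.1455]
ee_rot: [0.001, 0.423, 0.906, -0.0]
contact_force: [4.6, -6.8, -4.9]
gripper_width: 0.015
finger_force: 58.6
```

Emit:
step_arm(commands=[[[1,0,0,0,0,0,0],[1,0,0,0,0,0,0]]])

```text
time: 12.2
tcp_pos: [0.4395, -0.2167, 0.1455]
ee_rot: [0.001, 0.423, 0.906, -0.0]
contact_force: [4.3, -5.9, -3.9]
gripper_width: 0.0152
finger_force: 58.6
```

Emit:
step_arm(commands=[[[1,0.02,0,0,0,0,0],[1,0.02,0,0,0,0,0],[1,0.02,0,0,0,0,0],[1,0.02,0,0,0,0,0]]])

```text
time: 12.6
tcp_pos: [0.4395, -0.2167, 0.1455]
ee_rot: [0.002, 0.423, 0.906, -0.0]
contact_force: [5.5, -6.4, -4.5]
gripper_width: 0.0151
finger_force: 58.6
```

Emit:
step_arm(commands=[[[1,0,0,0,0,0,0],[1,0,0,0,0,0,0],[1,0,0,0,0,0,0]]])

```text
time: 12.9
tcp_pos: [0.4395, -0.2166, 0.1455]
ee_rot: [0.001, 0.423, 0.906, -0.0]
contact_force: [4.5, -6.8, -4.9]
gripper_width: 0.0153
finger_force: 58.6
```

Emit:
step_arm(commands=[[[1,0,0,0,0,0,0],[1,0,0,0,0,0,0],[1,0,0,0,0,0,0]]])

```text
time: 13.2
tcp_pos: [0.4395, -0.2167, 0.1455]
ee_rot: [0.002, 0.423, 0.906, -0.0]
contact_force: [4.6, -6.7, -4.9]
gripper_width: 0.0151
finger_force: 58.6
```

```bash
python3 - <<'E'
from h import *
import cv2
leg();w=r.snapshot("wrist")[:,:,::-1];s=r.snapshot("side")[:,:,::-1];leg()
D=np.zeros((600,800,3),np.uint8);D[:300,:400]=cv2.resize(w,(400,300));D[:,400:]=cv2.resize(s[70:220,200:300],(400,600),interpolation=cv2.INTER_CUBIC)
cv2.imwrite("pics/m4.png",D)
E
```

```text
t 13.2 leg hob 147.28750387989734 55.54760287541649 tipz 0.05811370098427644 F hob 8.132592100844478 -0.7883638286329817 -4.850763681038667 T [-1.5373 -1.0556 -0.0936] tool axes [-1.      0.0007  0.0031] [0.0007 1.     0.0005]
t 13.3 leg hob 147.26548245305074 55.5706931566986 tipz 0.05809942617513324 F hob 7.793568636111328 -0.0272554977281415 -5.158866143893775 T [-1.4987 -1.021  -0.0623] tool axes [-1.      0.0006  0.0031] [0.0006 1.     0.0005]
```

View pics/m4.png

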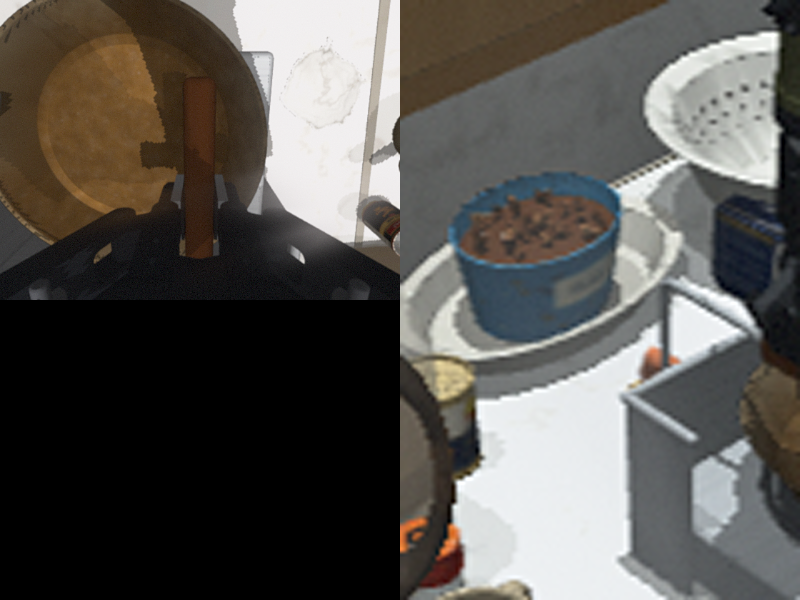

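The side view shows the leg upright behind the guard, and the lever is felt hard at its stop at about 92°. It has been held at about 8 to 9 N for over 1 s. I'll back off, lift and return.

Emit:
step_arm(commands=[[[1,-0.3,0,0,0,0,0],[1,-0.8,0,0,0,0,0],[1,-1.5,0,0,0,0,0],[1,-1.5,0,-2,0,0,0],[1,-1.5,0,-5,0,0,0],[1,-1.5,0,-9,0,0,0],[1,-1.5,0,-13,0,0,0],[1,-1.5,0,-13,0,0,0],[1,-1.5,0,-13,0,0,0]]])

```text
time: 14.2
tcp_pos: [0.4481, -0.2268, 0.2756]
ee_rot: [0.0, 0.423, 0.906, 0.0]
contact_force: [-0.0, -0.3, -1.3]
gripper_width: 0.0154
finger_force: 59.3
```

```bash
python3 - <<'E'
from h import *
import cv2
leg();s=r.snapshot("side")[:,:,::-1];cv2.imwrite("pics/s5.png",s)
plan([.5392,.1162,.285],188.1)
D=np.zeros((600,800,3),np.uint8);D[:,:]=cv2.resize(s[50:200,220:420],(800,600),interpolation=cv2.INTER_CUBIC)
cv2.imwrite("pics/m5.png",D)
E
```

```text
t 14.2 leg hob 160.58208328919187 55.732566076079664 tipz 0.1882149592971235 F hob 0.25546276123598866 -0.23901064931958313 -1.3176378254519285 T [0.0845 0.0777 0.0277] tool axes [-1.     -0.0001  0.0005] [-0.0001  1.      0.0007]
t 14.25 tcp [ 0.4475 -0.2265  0.2745] yaw [ 130.0065   -0.0852 -179.9772] F [ 0.022  -0.2376 -2.3444] w 0.01511331785370301
cm [20.3536 29.0507 -1.0283] rv [ 0.0004 -0.0016 -1.0139]
```

View pics/m5.png

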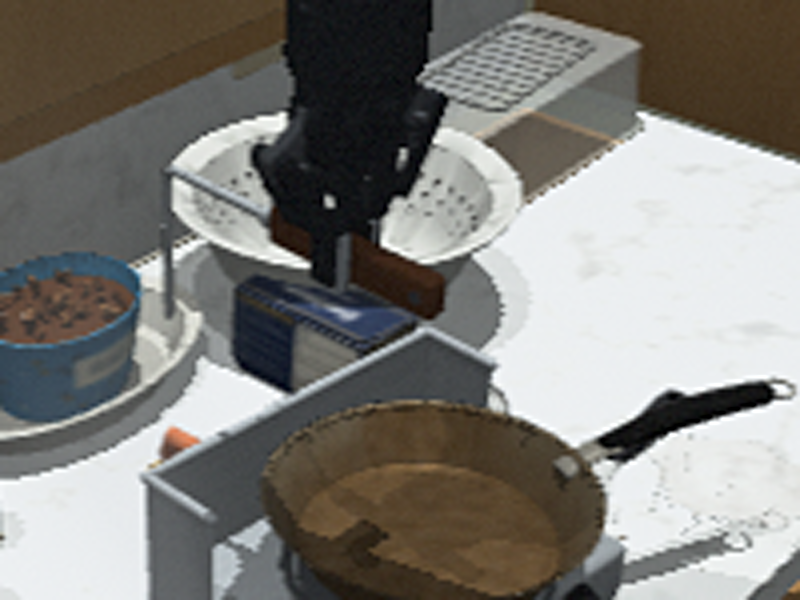

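The side view shows the bend at raw (262,92.5), the tip at (262,129.5) and the handle's rear end at about (330,122). I'll intersect those with the hook's vertical plane to check whether it has pitched in the grip.

```bash
python3 - <<'E'
from h import *
s=r.state();p=s["tcp_pos"]+[0,0,.0176]
for u,v in((262,92.5),(262,129.5),(330,120.5)):
    o,d=ray("side",u,v);n=np.r_[Y,0];t=(p-o)@n/(d@n);q=o+t*d-p;print(q[:2]@X*1e3,q[2]*1e3)
E
```

```text
148.38822992077218 -0.1098998381547367
151.45215804437746 -103.68861120580641
-69.21680763988688 12.908875257873653
```

Emit:
step_arm(commands=[[[1,1.5,2,-0.5,0,0,0],[1,3,4.5,-1,0,0,0],[1,5,7.5,-1,0,0,-0.13],[1,7,10.5,-1,0,0,-0.26],[1,9.3,13.5,-1,0,0,-0.4],[1,11.5,16.5,-1,0,0,-0.53],[1,13.5,19.5,-1,0,0,-0.66],[1,15.8,22.5,-1,0,0,-0.8],[1,18,25.5,-1,0,0,-0.93],[1,19.5,27.8,-1,0,0,-1.014],[1,20.35,29.05,-1,0,0,-1.014],[1,20.35,29.05,-1,0,0,-1.014],[1,20.35,29.05,-1,0,0,-1.014],[1,20.35,29.05,-1,0,0,-1.014]]])

```text
time: 15.65
tcp_pos: [0.5395, 0.1136, 0.2849]
ee_rot: [-0.0, -0.069, 0.998, -0.001]
contact_force: [0.9, -1.2, -1.6]
gripper_width: 0.0153
finger_force: 59.2
```

```bash
python3 - <<'E'
from h import *
plan([.5392,.1162,.1124],188.1)
E
```

```text
t 15.65 tcp [0.5395 0.1136 0.2849] yaw [-172.1208   -0.0611 -179.9318] F [ 0.8944 -1.1658 -1.6355] w 0.015283690004561682
cm [-0.0231  0.2778 17.2518] rv [-0.0012 -0.0011 -0.0039]
```

Emit:
step_arm(commands=[[[1,0,0.2,3,0,0,-0.004],[1,0,0.2,7,0,0,-0.004],[1,0,0.2,10,0,0,-0.004],[1,0,0.2,11,0,0,-0.004],[1,0,0.2,11,0,0,-0.004],[1,0,0.2,11,0,0,-0.004]]])

```text
time: 16.25
tcp_pos: [0.5403, 0.1174, 0.1767]
ee_rot: [0.001, -0.072, 0.997, 0.0]
contact_force: [0.4, 0.3, -1.6]
gripper_width: 0.0156
finger_force: 59.2
```

```bash
python3 - <<'E'
from h import *
plan([.5392,.1162,.1124],188.1)
E
```

```text
t 16.25 tcp [0.5403 0.1174 0.1767] yaw [-171.747     0.1105 -179.9968] F [ 0.4124  0.3263 -1.6017] w 0.015564412316707533
cm [ 0.1427 -0.0976  6.4281] rv [-0.0001  0.0019  0.0027]
```

Emit:
step_arm(commands=[[[1,0.14,-0.1,1,0,0,0.003],[1,0.14,-0.1,2,0,0,0.003],[1,0.14,-0.1,3,0,0,0.003],[1,0.14,-0.1,4,0,0,0.003],[1,0.14,-0.1,4.8,0,0,0.003],[1,0.14,-0.1,5.4,0,0,0.003],[1,0.14,-0.1,5.8,0,0,0.003],[1,0.14,-0.1,6.1,0,0,0.003],[1,0.14,-0.1,6.1,0,0,0.003]]])

```text
time: 17.15
tcp_pos: [0.5381, 0.1165, 0.114]
ee_rot: [-0.0, -0.071, 0.997, -0.0]
contact_force: [0.1, -0.6, -1.6]
gripper_width: 0.0147
finger_force: 59.2
```

Emit:
step_arm(commands=[[[1,0,0,0.1,0,0,0],[1,0,0,0.2,0,0,0],[1,0,0,0.2,0,0,0]]])

```text
time: 17.45
tcp_pos: [0.5385, 0.1166, 0.1126]
ee_rot: [0.0, -0.071, 0.997, 0.0]
contact_force: [-0.2, -1.0, -0.1]
gripper_width: 0.0154
finger_force: 59.5
```

```bash
python3 - <<'E'
from h import *
import cv2
plan([.5392,.1162,.1124],188.1)
s=r.snapshot("side")[:,:,::-1];cv2.imwrite("pics/s6.png",s)
cv2.imwrite("pics/m6.png",cv2.resize(s[240:360,170:330],(800,600),interpolation=cv2.INTER_CUBIC))
E
```

```text
t 17.45 tcp [0.5385 0.1166 0.1126] yaw [-171.8528    0.0445  179.9981] F [-0.1626 -1.0241 -0.0697] w 0.015417075962061726
cm [-0.0627 -0.0492  0.0176] rv [0.     0.0008 0.0008]
```

View pics/m6.png

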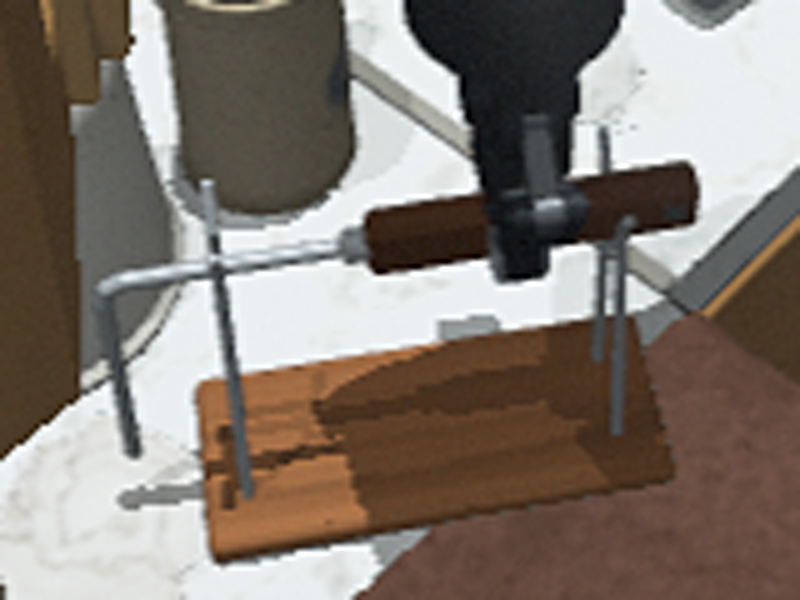

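The view shows the hook in both forks as before, with the rod at (215,265), the handle at (610,205) and the leg hanging. The forks have taken its weight, so I'll release and withdraw.

Emit:
step_arm(commands=[[[0.8,0,0,0,0,0,0],[0.6,0,0,0,0,0,0],[0.4,0,0,0,0,0,0],[0.4,0,0,0,0,0,0],[0.4,0,0,0,0,0,0],[0.4,0,0,-2,0,0,0],[0.4,0,0,-5,0,0,0],[0.4,0,0,-9,0,0,0],[0.4,0,0,-13,0,0,0],[0.4,0,0,-17,0,0,0],[0.4,0,0,-17,0,0,0],[0.4,0,0,-17,0,0,0],[0.4,0,0,-17,0,0,0]]])

```text
time: 18.8
tcp_pos: [0.5376, 0.1163, 0.2811]
ee_rot: [-0.001, -0.071, 0.997, -0.0]
contact_force: [0.1, -0.2, -0.6]
gripper_width: 0.0518
finger_force: 0.0
```

```bash
python3 - <<'E'
from h import *
import cv2
s=r.snapshot("side")[:,:,::-1];t=r.snapshot("top")[:,:,::-1];a=cv2.imread("pics/side0.png")
D=np.zeros((600,800,3),np.uint8)
D[:300,:400]=cv2.resize(a[240:360,170:330],(400,300));D[:300,400:]=cv2.resize(s[240:360,170:330],(400,300));D[300:,:400]=cv2.resize(t[180:270,330:450],(400,300),interpolation=cv2.INTER_CUBIC)
D[300:,400:]=cv2.resize(t[120:300,180:420],(400,300))
cv2.imwrite("pics/m7.png",D);print(r.state()["time"],r.state()["tcp_pos"])
E
```

```text
18.9 [0.5376 0.1163 0.2808]
```

View pics/m7.png

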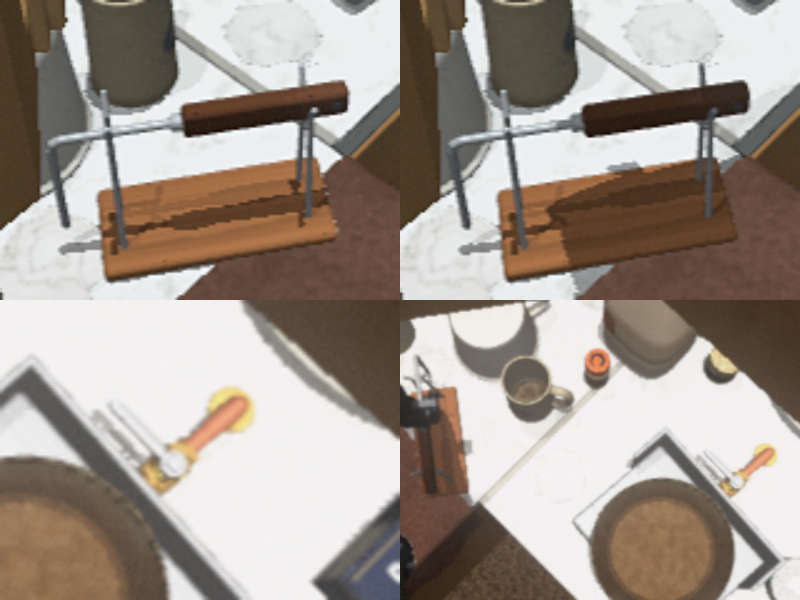

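The lever (bottom left, (110,405) to (172,462)) now lies parallel to the guard. The hook hangs in both forks exactly as at the start, and nothing else looks moved.

```bash
python3 -c "
from workcell import r
print(r.finish_job())"
```

```text
the job is handed in; nothing more can be done
None
```

The job is handed in (no verdict came back): I swung the tap lever to its shut stop, leaned on it at about 8–9 N for over a second, and laid the hook back in both forks at about 19 s, with nothing else visibly moved.

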